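# Latch the steel case: clear the tube offcut, swing the hasp into its spring catch

## Robot

A 6-joint arm with a two-finger parallel gripper is mounted at the origin on the work surface. World frame = base frame: x ahead of the robot, y to its left, z up, the work surface at z = 0. Lengths are in m, angles in rad, forces in N, time in s.
With the tool pointing down it reaches from about 0.325 to 0.9 m from the base axis. Payload 6.1 kg.
Tool frame: the origin (TCP) lies on the centre line of the jaws, within the pads' length; the fingertips stand 14 mm ahead of it and the grasp point (between the pads) lies 5 mm behind it; z points along the fingers, y is the line along which they close (so a half turn about z gives the same grasp; the last joint's range is limited). The gripper opens to 87 mm and grips with 3 to 60 N. Pads are 19 mm wide; open, the fingers measure 117 mm over their backs; the gripper's body (75 mm by 190 mm) begins 51 mm behind the grasp point.
Start: joints at [1.169, 0.22, 1.526, -0, 1.395, -0.126], TCP at [0.17, 0.601, 0.237] pointing down, gripper open.
Joint ranges: [-2.98, 2.98], [-0.91, 2.08], [0.09, 2.57], [-1.24, 4.39], [0.2, 2.65], [-2.68, 2.68]. Speed limits (rad/s): [2.57, 2.57, 3.01, 3.14, 3.14, 3.14].

## Interface

Orientations are given as a unit quaternion [w, x, y, z].
In Python, from bench import env gives the robot as it stands.
- The arm moves only by the tool send_rows, never from a script. Its argument "moves" is a list of rows, each a list of 3 entries, a list of its own where there are three numbers: the shift along the tool's x, y, z in mm, then the turn, a rotation vector about the tool's x, y, z in rad, then the closure, from -1 (fully open) to 1 (shut). In form: [[[tx, ty, tz], [ax, ay, az], claw], ...]. A call has 1 to 8 rows; each row is the pose to reach, as a shift and turn from the pose commanded when the call began, along the tool's axes at that moment; what a row does not reach only later rows make up. A row lasts 1/10 s, in which the tool goes at most 50 mm and 8.59 degrees, less where a joint would pass 70% of its speed; a pose out of reach is approached as far as the arm can. A call with a gripper value outside its range is refused whole. The fingers move at their own pace and stop on an object; "grip_force" is the grip in N (left out, the last holds). Time passes only in rows, so rows that repeat a pose let the fingers close. It gives the time, the measured TCP pose, the force, the opening and the grip force at its end, in the units of the state.
- env.get_state(): the state, without advancing time (a new reading comes with each control period).
- env.camera(name): name is "scene" or "top" or "wrist"; returns (picture, depth): 384x512x3 uint8, red, green, blue; 384x512 float32, m along the optical axis (not along the pixel's ray), 0 where there is no reading.
- env.calibration(name): a dict with "intrinsics" (3x3 intrinsics, pixels), "k1" (the pictures are not rectified: a ray, as slopes to the right and down, at radius r is drawn at 1 + k1 r^2 times it, then the intrinsics apply), "view" (4x4, takes a point from world to camera coordinates). Camera axes: x right, y down, z forward; pixel columns grow to the right and rows downward; lengths in m; the calibration is good to about 2 mm. A picture is of the moment at which its call begins: read the wrist's pose just before it. calibration takes no time and is no camera call; for the wrist camera it gives the pose at the moment of the call.
- env.sign_off(): hands the job in; it is judged then, once.
The state is a dict: "time_s": time; "joints": joint angles; "joint_vel": joint speeds; "joint_torque": joint torques, N m; "eef_pos": TCP position; "orientation": TCP orientation; "ft_force": force on the tool from outside, world axes, zero at the start; "moment": the same for the moment, N m; "grip_width": opening from 0.0 (shut) to 1.0 (fully open); "grasp_force": force on a finger pad.
Only numpy, scipy, OpenCV 4.12 (cv2) and the standard library are available. Lean on these libraries where they do the work, as an engineer would, in place of code of your own. Each camera call takes 0.05 s, during which the arm holds its last target. There are 200 camera calls.

## Task

The grey steel case on the bench has to be latched for transport. A piece of square steel tube was left lying on its lid in the hasp's way: put it in the flat open scrap tray, then swing the thrown-back hasp strap over and press it down, by feel and without forcing it, until it snaps home under its spring catch. Leave the big loose nut on the lid where it lies.

Things in the scene. Friction and masses are not known exactly. Their poses are not given: they have to be found in the camera images.
- case: Grey steel case, 180 x 340 mm, flat top 90 mm above its underside, standing fixed on the bench. Origin: centre of its underside; z up, y along its 340 mm length. Hinge plate and hinge of the hasp sit at +y (20 mm from the middle), the spring catch at the -y end of the top.
- hasp_hinge (a point): Middle of the hasp's hinge axis, 14 mm above the case's top, at case (0, 20, 104) mm. Axes as the case: the hinge axis is along x, the strap swings in the y-z plane. The knuckles and brackets there reach 34 mm to either side and 7 mm above the axis.
- hasp (a joint): Angle of the hasp strap (rad): 0 = strap level along the case's -y; pi/2 = straight up; above that it leans back over +y; up to 2.9. Latched it lies at -0.01 to 0.14, depending on the catch's height setting (see catch). The hinge is stiff (about 0.25 N m of friction) and the strap stays where it is left.
- hasp_tip (a point): Middle of the free end of the hasp strap: a bare steel strap 150 mm long from hinge axis to tip, 40 mm wide (along the case's x), 5 mm thick, with a slot near the hinge; solid from 75 mm to the tip. The point's -y axis points along the strap from hinge to tip. The strap's two long edges can be pinched from above and it can turn between the pads.
- catch (a point): Where the strap's tip lies when latched at the catch's lowest setting: case (0, -130, 104) mm. The adjustable catch is held 0 to 20 mm higher than this (not reported: feel for it). It has a hard rest 3.5 mm below its latch point and over it a spring tongue, 30 mm wide, reaching 42 mm above that point, steep sloping face, overhanging the strap by 7 mm. Catch 56 mm wide, reaching 38 mm to -y.
- catch_tongue (a joint): Slide of the spring tongue (m): 0 = at rest over the strap's end, up to 0.014 pushed outwards (-y). Spring 6 N at rest, 0.9 N more per mm; gives way about 7 mm as the strap comes down past it, needing roughly 10 to 15 N of press on the strap's outer part, then snaps back when the strap reaches its rest. Do not press the strap with more than about 40 N.
- offcut: Offcut of dark square steel tube, 160 x 30 x 30 mm, 3 mm wall, 0.2 to 0.4 kg, lying across the lid between hinge and catch. Origin: centre of its underside; x along its 160 mm length, z up.
- tray: Flat open bare-steel scrap tray, 240 (x) x 150 (y) x 30 mm high, walls and floor 4 mm, fixed on the bench to the left or right of the case; a blue helmet stands on the other side. Origin: centre of its underside.
- nut: Large hexagon steel nut, 40 mm across flats (46 mm over corners), 18 mm high, loose on the case's lid near the catch, at its +x side; leave it. Origin: centre of its underside.
There are look-alikes about, which are no part of the job. There is more than one size of the offcut; the one meant has the size given above.

How it is judged:
On the way, in this order (a step that is already met when the one before it is completed fails the run):
1. the tube offcut lies in the scrap tray (x of offcut in the frame of tray between -0.07 and 0.07 m and y of offcut in the frame of tray between -0.065 and 0.065 m and z of offcut in the frame of tray below 0.04 m and contact force between offcut and tray above 0.5 N), for 0.2 s.
2. the hasp is down and its spring tongue has snapped over it (value of joint hasp below 0.148 rad and value of joint catch_tongue below 0.0012 m), for 0.2 s.
At the end, for the whole second after the job is handed in: The hasp lies latched: below 0.148 rad with the spring tongue back within 1.2 mm over its end (only a strap under the tongue can meet both), and the offcut rests in the tray (its origin within 70 mm of the tray's middle lengthwise, 65 mm across, below 40 mm), everything at rest (all of step 2 and x of offcut in the frame of tray between -0.07 and 0.07 m and y of offcut in the frame of tray between -0.065 and 0.065 m and z of offcut in the frame of tray below 0.04 m and linear speed of offcut below 0.02 m/s); the robot touches nothing.
It fails at once if the hasp, nearly closed (below 0.2 rad), is forced with more than 50 N (value of joint hasp below 0.2 rad and contact force between the fingers and hasp above 50 N).
It fails at once if the nut on the lid is shifted by more than 30 mm (distance of nut from where it was at the start of the episode above 0.03 m).
It also fails if it takes over 67 s, if anything falls off the work surface, if the arm or the gripper's body presses on something with over 40 N, if the wrist force passes 120 N, or if a joint passes its speed limit or range.

## Working session

There is one attempt and no reset: what is moved stays moved. The work goes in short steps, Python scripts to look and compute and a tool call to move; the robot and the scene stay as the last step left them, time stands still between calls to the robot, and variables do not carry over. Pictures are saved under pics/ and viewed, at most 11 in all, crops included, and the job is handed in when it is done.

Besides the shell and the picture viewer there is one more tool, called after "Request:" by a JSON object that holds its "api" and its "payload". send_rows: Moves the arm, as the interface text tells. Its arguments: {"type":"object","properties":{"moves":{"type":"array","items":{"type":"array"}},"grip_force":{"type":"number"}},"required":["moves"]}

```bash
mkdir -p pics; cat > h.py <<'E'
import numpy as np, cv2
from bench import env
from scipy.spatial.transform import Rotation as R
def und(c,uv):
    K=np.array(c["intrinsics"]);uv=np.atleast_2d(uv).astype(float)
    d=np.c_[(uv[:,0]-K[0,2])/K[0,0],(uv[:,1]-K[1,2])/K[1,1]]
    s=d.copy()
    for _ in range(20): s=d/(1+c["k1"]*(s**2).sum(1))[:,None]
    return s
def ray(c,uv):
    V=np.array(c["view"]);s=und(c,uv);d=np.c_[s,np.ones(len(s))]@V[:3,:3]
    return -V[:3,:3].T@V[:3,3],d
def onz(c,uv,z):
    o,d=ray(c,uv);return o+d*((z-o[2])/d[:,2])[:,None]
def pts(c,depth,uv):
    uv=np.atleast_2d(uv);o,d=ray(c,uv);return o+d*depth[uv[:,1],uv[:,0]][:,None]
def tri(c1,p1,c2,p2):
    o1,d1=ray(c1,p1);o2,d2=ray(c2,p2);d1,d2=d1[0],d2[0]
    t=np.linalg.lstsq(np.c_[d1,-d2],o2-o1,rcond=None)[0]
    a,b=o1+d1*t[0],o2+d2*t[1];return (a+b)/2,np.linalg.norm(a-b)
def allpts(c,depth):
    v,u=np.mgrid[0:384,0:512];uv=np.c_[u.ravel(),v.ravel()];return pts(c,depth,uv).reshape(384,512,3)
def proj(c,p):
    V=np.array(c["view"]);q=np.atleast_2d(p)@V[:3,:3].T+V[:3,3];s=q[:,:2]/q[:,2:]
    s=s*(1+c["k1"]*(s**2).sum(1))[:,None];K=np.array(c["intrinsics"]);return s*[K[0,0],K[1,1]]+[K[0,2],K[1,2]]
def rec(n,f):
    c=env.calibration(n);im,d=env.camera(n);np.savez(''+f,im=im,d=d,**{k:np.array(v) for k,v in c.items()});cv2.imwrite(f'pics/{f}.png',im[:,:,::-1]);return c,im,d
def load(f):
    z=np.load(f'{f}.npz');return {k:z[k] for k in("intrinsics","k1","view")},z['im'],z['d']
E
python3 - <<'E'
from h import *
for n in("top","scene"):
    c,im,d=rec(n,n+"0");o,_=ray(c,[256,192]);print(n,o,c["k1"],(d>0).mean())
a=cv2.imread('pics/top0.png');b=cv2.imread('pics/scene0.png')
cv2.imwrite('pics/both.png',cv2.resize(np.vstack([a,b]),None,fx=.78,fy=.78))
s=env.get_state();print(s)
E
```

```text
top [0.37295968 0.00922844 1.18331669] 0.00297570665535656 0.9956563313802084
scene [ 1.2633462  -0.36772745  1.16396619] -0.1375324872407461 0.9959869384765625
{'time_s': 0.1, 'joints': array([ 1.16889360e+00,  2.21156205e-01,  1.52751388e+00,  2.67169882e-07,
        1.39471144e+00, -1.26128512e-01]), 'joint_vel': array([ 0.00046438, -0.00016601, -0.00302126, -0.00072625, -0.00037115,
       -0.00065096]), 'joint_torque': array([-5.06746455e-04, -4.95954752e+01, -3.88518441e+01,  7.00127450e-02,
        5.16414712e-02, -5.90339050e-05]), 'eef_pos': array([0.16998761, 0.60087099, 0.23553201]), 'orientation': array([-2.33538474e-04,  1.37450555e-01,  9.90508226e-01, -8.63410439e-04]), 'ft_force': array([ 0.32352885,  0.7730111 , -0.33409918]), 'moment': array([0.03133761, 0.03910699, 0.02253712]), 'grasp_force': 0.0, 'grip_width': 1.0015994651586024}
```

View pics/top0.png

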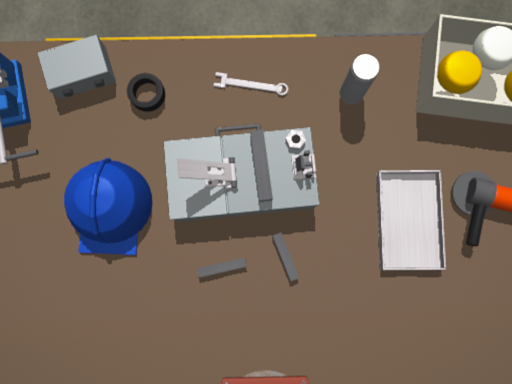

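View pics/scene0.png

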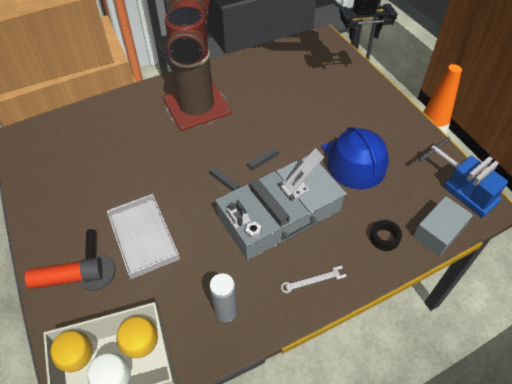

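The top view shows the case at (240,172) with the dark tube on its lid at (261,166), the strap thrown back at (205,170), the nut at (296,140) and the catch at (303,165). The tray is at (411,220) and the helmet at (108,203).

Three things could be the offcut: the lid tube (261,166), a bar at (221,269) and a bar at (286,257). Only the one at (261,166) lies across the lid. I'll check its size and confirm it in a crop.

```bash
python3 - <<'E'
from h import *
def rect(P):
    (c,s,a)=cv2.minAreaRect(np.float32(P[:,:2]*1000));return np.round(c,1),np.round(s,1),round(a,1)
rg={'top':{'case':(160,125,322,220),'off':(244,125,277,205),'b1':(190,255,250,285),'b2':(268,230,302,285),'tray':(372,165,450,276),'strap':(172,152,236,188)},
'scene':{'case':(205,145,350,260),'off':(245,170,292,225),'b1':(245,145,282,170),'b2':(205,165,240,192),'tray':(100,190,185,280),'strap':(280,148,330,198)}}
for n in('top','scene'):
    c,im,d=load(n+'0');P=allpts(c,d);g=cv2.cvtColor(im,cv2.COLOR_RGB2GRAY)
    def sel(k,zl,zh,gm=(0,256)):
        x0,y0,x1,y1=rg[n][k];m=np.zeros(g.shape,bool);m[y0:y1,x0:x1]=1
        return P[m&(P[...,2]>zl)&(P[...,2]<zh)&(g>=gm[0])&(g<gm[1])]
    print(n)
    for k,a in(('case',(.08,.1)),('off',(.108,.14,(0,80))),('b1',(.01,.06)),('b2',(.01,.06)),('tray',(.022,.045))):
        Q=sel(k,*a);print(k,len(Q),rect(Q),'z',np.round(np.percentile(Q[:,2],[5,50,95]),4))
    Q=sel('strap',.112,.4,(110,256));print('strap',len(Q),np.round(Q.min(0),3),np.round(Q.max(0),3));
    i=np.argsort(Q[:,2]);print(np.round(Q[i[::max(1,len(i)//12)]],3).tolist())
c,im,d=load('top0');a=cv2.resize(im[115:290,160:330,::-1],None,fx=3,fy=3,interpolation=3)
c,im,d=load('scene0');b=cv2.resize(im[140:262,200:350,::-1],None,fx=2,fy=2,interpolation=3)
o=np.zeros((525,800,3),np.uint8);o[:,:510]=a;o[:244,510:800]=b[:,:290];cv2.imwrite('pics/crop1.png',o)
E
```

```text
top
case 8916 (array([577.4,  47.5]), array([185.1, 344.1]), 4.5) z [0.0851 0.0888 0.0926]Traceback (most recent call last):
  File "<stdin>", line 13, in <module>
    return _quantile_unchecked(
        a, q, axis, out, overwrite_input, method, keepdims, weights)
    return _ureduce(a,
                    func=_quantile_ureduce_func,
    ...<5 lines>...
                    overwrite_input=overwrite_input,
                    method=method)
    r = func(a, **kwargs)
    result = _quantile(arr,
                       quantiles=q,
    ...<2 lines>...
                       out=out,
                       weights=wgt)
    slices_having_nans = np.isnan(arr[-1, ...])
                                  ~~~^^^^^^^^^
IndexError: index -1 is out of bounds for axis 0 with size 0
```

```bash
cat > m.py <<'E'
from h import *
def rect(P):
    if len(P)<5: return None
    (c,s,a)=cv2.minAreaRect(np.float32(P[:,:2]*1000));return np.round(c,1),np.round(s,1),round(a,1)
rg={'top':{'case':(160,125,322,220),'off':(244,125,277,205),'b1':(190,255,250,285),'b2':(268,230,302,285),'tray':(372,165,450,276),'strap':(172,152,236,188)},
'scene':{'case':(205,145,350,260),'off':(245,170,292,225),'b1':(245,145,282,170),'b2':(205,165,240,192),'tray':(100,190,185,280),'strap':(280,148,330,198)}}
for n in('top','scene'):
    c,im,d=load(n+'0');P=allpts(c,d);g=cv2.cvtColor(im,cv2.COLOR_RGB2GRAY)
    def sel(k,zl,zh,gm=(0,256)):
        x0,y0,x1,y1=rg[n][k];m=np.zeros(g.shape,bool);m[y0:y1,x0:x1]=1
        return P[m&(P[...,2]>zl)&(P[...,2]<zh)&(g>=gm[0])&(g<gm[1])]
    print(n)
    for k,a in(('case',(.08,.1)),('off',(-1,2,(0,75))),('b1',(-1,1,(0,75))),('b2',(-1,1,(0,75))),('tray',(.022,.045))):
        Q=sel(k,*a);print(k,len(Q),rect(Q),'z',np.round(np.percentile(Q[:,2],[5,25,50,75,95]),4) if len(Q) else 0)
    Q=sel('strap',.112,.4,(110,256));print('strap',len(Q))
    if len(Q): i=np.argsort(Q[:,2]);print(np.round(Q[i[::max(1,len(i)//12)]],3).tolist())
c,im,d=load('top0');a=cv2.resize(im[115:290,160:330,::-1],None,fx=3,fy=3,interpolation=3)
c,im,d=load('scene0');b=cv2.resize(im[140:262,200:350,::-1],None,fx=2,fy=2,interpolation=3)
o=np.zeros((525,800,3),np.uint8);o[:,:510]=a;o[:244,510:800]=b[:,:290];cv2.imwrite('pics/crop1.png',o)
E
python3 m.py
```

```text
top
case 8916 (array([577.4,  47.5]), array([185.1, 344.1]), 4.5) z [0.0851 0.0874 0.0888 0.0902 0.0926]
off 21 (array([607.3,   7.6]), array([199.8,  28.6]), 10.8) z [-0.001   0.0582  0.0604  0.0882  0.0945]
b1 201 (array([341.5,  97.2]), array([ 11. , 114.9]), 11.6) z [-0.0047 -0.0025 -0.001   0.0002  0.0023]
b2 219 (array([381.3, -55. ]), array([ 81.3, 131.7]), 89.0) z [-0.005  -0.0028 -0.0011  0.0009  0.004 ]
tray 661 (array([ 466.2, -361.1]), array([151.7, 240. ]), 89.2) z [0.0231 0.0261 0.0278 0.0295 0.0319]
strap 874
[[0.564, 0.07, 0.112], [0.579, 0.078, 0.119], [0.565, 0.089, 0.13], [0.593, 0.105, 0.142], [0.562, 0.115, 0.154], [0.578, 0.122, 0.163], [0.585, 0.128, 0.17], [0.566, 0.136, 0.177], [0.563, 0.141, 0.185], [0.562, 0.153, 0.191], [0.574, 0.16, 0.198], [0.579, 0.165, 0.204], [0.58, 0.171, 0.21]]
scene
case 4464 (array([574.5,  92.7]), array([187.9, 437.2]), 4.6) z [0.0866 0.0897 0.0914 0.093  0.0958]
off 205 (array([ 846. , -111.1]), array([119.7, 972.6]), 65.4) z [0.0957 0.1012 0.1087 0.1154 0.1216]
b1 114 (array([372.5,  97.6]), array([116.5,  35.5]), 87.2) z [0.0026 0.0066 0.0121 0.0166 0.0231]
b2 102 (array([384.8, -64.3]), array([123.4,  22.7]), 28.0) z [0.0022 0.0081 0.013  0.0197 0.0236]
tray 524 (array([ 466.3, -399.5]), array([229.3, 246.4]), 89.6) z [0.0227 0.0265 0.0298 0.0319 0.0358]
strap 578
[[0.563, 0.065, 0.112], [0.564, 0.068, 0.117], [0.555, 0.082, 0.126], [0.558, 0.093, 0.138], [0.584, 0.107, 0.149], [0.554, 0.12, 0.16], [0.568, 0.125, 0.167], [0.555, 0.135, 0.175], [0.57, 0.139, 0.183], [0.559, 0.148, 0.19], [0.567, 0.156, 0.198], [0.575, 0.167, 0.205], [0.564, 0.169, 0.214]]
```

View pics/crop1.png

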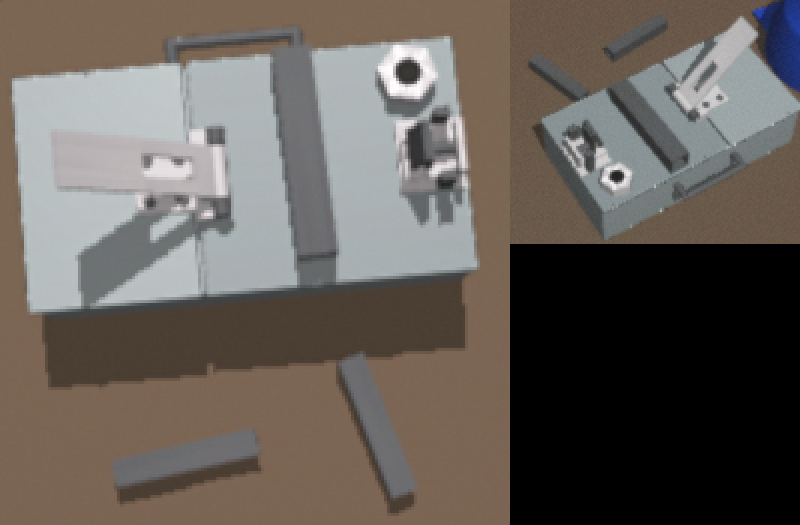

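The lid tube (crop 305,150) spans roughly the full case width and is the longest of the three. The two bars on the bench are smaller. The strap leans back at about 135°, and the nut is at crop (407,70) beside the catch. Next I'll refine the measurements.

```bash
cat > m2.py <<'E'
from h import *
def rect(P):
    (c,s,a)=cv2.minAreaRect(np.float32(P[:,:2]*1000));return np.round(c,1),np.round(s,1),round(a,1)
C={}
for n,bx in(('top',(244,120,280,210)),('scene',(240,165,295,228))):
    c,im,d=load(n+'0');P=allpts(c,d);g=im.astype(int).mean(2)
    x0,y0,x1,y1=bx;m=np.zeros(g.shape,bool);m[y0:y1,x0:x1]=1
    mm=m&(P[...,2]>.111)&(P[...,2]<.135)&(g<115)&(P[...,1]<.06)&(P[...,1]>-.03);Q=P[mm]
    mm=cv2.morphologyEx(mm.astype(np.uint8),cv2.MORPH_OPEN,np.ones((3,3)))>0;Q=P[mm]
    print(n,'off',len(Q),rect(Q),np.percentile(Q[:,2],[5,50,95]).round(4), 'centroid',Q.mean(0).round(4))
# bench bars sizes, hue-based in top: gray vs brown
c,im,d=load('top0');P=allpts(c,d);sat=cv2.cvtColor(im,cv2.COLOR_RGB2HSV)[...,1]
for bx in((190,255,250,285),(268,230,302,285)):
    x0,y0,x1,y1=bx;v,u=np.nonzero(sat[y0:y1,x0:x1]<60);print('bar',rect(onz(c,np.c_[u+x0,v+y0],.02)))
# case top edges: mask blueish lid by depth in both, fit using lid z
for n,bx in(('top',(160,120,325,222)),):
    x0,y0,x1,y1=bx;z=P[y0:y1,x0:x1,2];m=((z>.075)).astype(np.uint8);m=cv2.morphologyEx(m,cv2.MORPH_OPEN,np.ones((7,7)))
    cn=max(cv2.findContours(m,0,2)[0],key=cv2.contourArea)[:,0]+[x0,y0];print('case',rect(onz(c,cn,.09)))
# nut, catch heights
for nm,(x0,y0,x1,y1) in dict(nut=(284,128,308,152),catch=(290,150,320,184),hinge=(222,155,240,190)).items():
    Q=P[y0:y1,x0:x1].reshape(-1,3);Q=Q[Q[:,2]>.1];print(nm,len(Q),Q.mean(0).round(3),Q.min(0).round(3),Q.max(0).round(3))
x0,y0,x1,y1=172,152,236,188;Q=P[y0:y1,x0:x1].reshape(-1,3);Q=Q[Q[:,2]>.125];Q2=Q[Q[:,1]>.08]
a=np.polyfit(Q2[:,1],Q2[:,2],1);b=np.polyfit(Q2[:,1],Q2[:,0],1);print('strap slope',a,np.arctan(a[0]),'x',b,Q2.max(0),Q2[:,2].max())
E
python3 m2.py
python3 - <<'E'
from h import *
c,im,d=load('top0');print('tri test')
c2,_,_=load('scene0')
# tray: corners in top/scene projected check
for p in [(.577,.047,.09),(.466,-.361,.03)]: print(proj(c,p),proj(c2,p))
E
```

```text
top off 745 (array([5.896e+02, 4.000e-01]), array([160.8,  28.9]), 6.4) [0.1154 0.1186 0.1219] centroid [0.5806 0.     0.1187]
scene off 518 (array([ 5.889e+02, -1.000e-01]), array([162.7,  33. ]), 6.8) [0.1154 0.1209 0.1243] centroid [ 0.594  -0.0009  0.1207]
bar (array([359.3,  98.3]), array([ 24.6, 118.2]), 11.7)
bar (array([382.3, -54.8]), array([119.8,  24.6]), 20.2)
case (array([578.7,  47.1]), array([188.3, 343.4]), 4.5)
nut 276 [ 0.648 -0.081  0.107] [ 0.613 -0.104  0.1  ] [ 0.67  -0.057  0.136]
catch 435 [ 0.585 -0.097  0.132] [ 0.373 -0.121  0.1  ] [0.616 0.009 1.183]
hinge 363 [0.57  0.071 0.132] [0.373 0.009 0.1  ] [0.609 0.087 1.183]
strap slope [0.97652042 0.04302098] 0.7735194743259842 x [-0.05450251  0.57710636] [0.59372267 0.17333453 0.21391827] 0.21391826930599322
tri test
[[240.36100565 171.8550964 ]] [[280.58329027 196.23756047]]
[[411.69930255 218.64987931]] [[140.61941272 231.36731338]]
```

```bash
cat >> h.py <<'E'
def to(p,yaw=None):
    "tool-frame shift (mm) and rotvec to reach world p with tool y at yaw deg (mod 180), tool down"
    s=env.get_state();q=s['orientation'];R0=R.from_quat([q[1],q[2],q[3],q[0]])
    y0=R0.as_matrix()[:,1];cur=np.degrees(np.arctan2(y0[1],y0[0]))
    yy=cur if yaw is None else yaw
    a=np.radians(cur+(yy-cur+90)%180-90);y=np.array([np.cos(a),np.sin(a),0]);z=np.array([0,0,-1.])
    R1=R.from_matrix(np.c_[np.cross(y,z),y,z])
    print('t',round(s['time_s'],2),'at',s['eef_pos'].round(4),'yaw',round(cur,1),'F',s['ft_force'].round(1),'w',round(s['grip_width']*87,1),'->',(R0.inv().apply(np.array(p)-s['eef_pos'])*1000).round(1),(R0.inv()*R1).as_rotvec().round(3))
E
python3 - <<'E'
from h import *
to((.589,0,.33),96.5); to((.17,.601,.33))
c,im,d=load('top0');P=allpts(c,d)
Q=P[150:184,290:320][d[150:184,290:320]>0];Q=Q[Q[:,2]>.1];print(Q[np.argsort(-Q[:,2])[:40:4]].round(3))
Q=P[150:255,60:155].reshape(-1,3);print('helmet',Q[:,2].max(),Q[Q[:,2]>.03].min(0),Q[Q[:,2]>.03].max(0))
E
```

```text
t 0.1 at [0.17   0.6009 0.2355] yaw 74.2 F [ 0.3  0.8 -0.3] w 87.1 -> [-566.8 -464.2  -93.8] [-0.002 -0.001 -0.389]
t 0.1 at [0.17   0.6009 0.2355] yaw 74.2 F [ 0.3  0.8 -0.3] w 87.1 -> [  0.   -0.  -94.5] [-0.002 -0.    -0.   ]
[[ 0.595 -0.088  0.155]
 [ 0.6   -0.086  0.154]
 [ 0.58  -0.089  0.154]
 [ 0.593 -0.088  0.153]
 [ 0.576 -0.089  0.152]
 [ 0.587 -0.088  0.152]
 [ 0.585 -0.088  0.151]
 [ 0.603 -0.088  0.15 ]
 [ 0.601 -0.084  0.15 ]
 [ 0.596 -0.086  0.149]]
helmet 1.1833166907511021 [0.37295968 0.00922844 0.03019736] [0.62414709 0.45482621 1.18331669]
```

Request:
{"api": "send_rows", "payload": {"moves": [[[0,0,-50],[0,0,0],-0.3],[[0,0,-94],[0,0,0],-0.3],[[-567,-464,-94],[0,0,-0.389],-0.3],[[-567,-464,-94],[0,0,-0.389],-0.3],[[-567,-464,-94],[0,0,-0.389],-0.3],[[-567,-464,-94],[0,0,-0.389],-0.3],[[-567,-464,-94],[0,0,-0.389],-0.3],[[-567,-464,-94],[0,0,-0.389],-0.3]], "grip_force": 30}}

```text
time_s: 0.9
eef_pos: [0.3412, 0.3553, 0.3302]
orientation: [-0.0, -0.057, 0.998, -0.0]
ft_force: [1.2, 0.6, -0.8]
grip_width: 0.652
grasp_force: 0.0
```

```bash
python3 - <<'E'
from h import *
to((.589,0,.33),96.5)
E
```

```text
t 0.9 at [0.3412 0.3553 0.3302] yaw 96.5 F [ 1.2  0.6 -0.8] w 56.8 -> [-2.059e+02 -3.812e+02  3.000e-01] [-0. -0.  0.]
```

Request:
{"api": "send_rows", "payload": {"moves": [[[-206,-381,0],[0,0,0],-0.3],[[-206,-381,0],[0,0,0],-0.3],[[-206,-381,0],[0,0,0],-0.3],[[-206,-381,0],[0,0,0],-0.3],[[-206,-381,0],[0,0,0],-0.3],[[-206,-381,0],[0,0,0],-0.3],[[-206,-381,0],[0,0,0],-0.3],[[-206,-381,0],[0,0,0],-0.3]]}}

```text
time_s: 1.7
eef_pos: [0.5701, 0.0271, 0.3302]
orientation: [-0.0, -0.056, 0.998, 0.0]
ft_force: [1.0, 1.0, 0.1]
grip_width: 0.65
grasp_force: 0.0
```

```bash
python3 - <<'E'
from h import *
to((.589,0,.28))
E
```

```text
t 1.7 at [0.5701 0.0271 0.3302] yaw 96.5 F [1.  1.  0.1] w 56.5 -> [-15.7 -29.1  50.1] [ 0. -0.  0.]
```

Request:
{"api": "send_rows", "payload": {"moves": [[[-15,-26,25],[0,0,0],-0.3],[[-15,-26,50],[0,0,0],-0.3],[[-15,-26,50],[0,0,0],-0.3]]}}

```text
time_s: 2.0
eef_pos: [0.5851, 0.0041, 0.2754]
orientation: [-0.004, -0.056, 0.998, 0.001]
ft_force: [-0.1, -0.8, -0.7]
grip_width: 0.646
grasp_force: 0.0
```

```bash
python3 - <<'E'
from h import *
c,im,d=rec('wrist','w0')
to((.589,0,.118))
P=allpts(c,d);g=im.astype(int).mean(2)
m=((P[...,2]>.112)&(P[...,2]<.13)&(d>0)&(abs(P[...,1])<.04)&(g<115)).astype(np.uint8)
m=cv2.morphologyEx(m,cv2.MORPH_OPEN,np.ones((5,5)))>0
Q=P[m];r=cv2.minAreaRect(np.float32(Q[:,:2]*1000));print(r,np.percentile(Q[:,2],[5,50,95]))
E
```

```text
t 2.05 at [0.5859 0.0047 0.278 ] yaw 96.4 F [ 0.7 -0.1 -0.1] w 56.5 -> [ -3.5  -5.3 160. ] [ 0.002 -0.005  0.   ]Traceback (most recent call last):
  File "<stdin>", line 7, in <module>
    return _quantile_unchecked(
        a, q, axis, out, overwrite_input, method, keepdims, weights)
    return _ureduce(a,
                    func=_quantile_ureduce_func,
    ...<5 lines>...
                    overwrite_input=overwrite_input,
                    method=method)
    r = func(a, **kwargs)
    result = _quantile(arr,
                       quantiles=q,
    ...<2 lines>...
                       out=out,
                       weights=wgt)
    slices_having_nans = np.isnan(arr[-1, ...])
                                  ~~~^^^^^^^^^
IndexError: index -1 is out of bounds for axis 0 with size 0
```

View pics/w0.png

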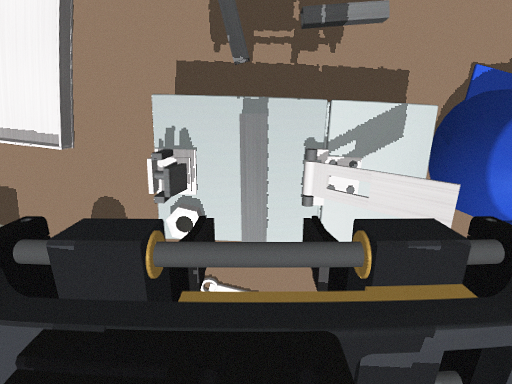

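The wrist view shows the tube between the fingers (columns 242–268, rows 97–240). The catch is at (172,172), the nut at (183,222), the hinge at (310,178) and the strap reaches to (457,205). I'll check the tube using depth only.

```bash
python3 - <<'E'
from h import *
c,im,d=load('w0');P=allpts(c,d);g=im.astype(int).mean(2)
print(P[150,254],P[120,200],P[200,254])
m=np.zeros(d.shape,np.uint8);m[95:205,225:290]=(P[95:205,225:290,2]>.108)
m=cv2.morphologyEx(m,cv2.MORPH_OPEN,np.ones((5,5)))>0
Q=P[m];r=cv2.minAreaRect(np.float32(Q[:,:2]*1000));print(len(Q),r,np.percentile(Q[:,2],[5,50,95]))
# near part midline of tube
for row in(100,120,150,180,200):
    k=np.nonzero(m[row])[0];print(row,k.min(),k.max(),onz(c,[[k.min(),row],[k.max()+1,row]],.12)[:,:2].round(4).tolist()) if len(k) else 0
print('lid corner/edge',onz(c,[[152,95],[327,99],[437,105]],.09).round(4).tolist())
print('hinge barrel (303..317, mid 178), catch',onz(c,[[310,178]],.104).round(4),P[172,155:200:5].round(3).tolist())
to((.589,0,.118),96.5)
E
```

```text
[ 0.54925293 -0.00442144  0.119921  ] [ 0.52413561 -0.07216474  0.0888889 ] [0.60651705 0.0017602  0.11981655]
2458 ((560.8841552734375, -4.050859451293945), (102.63506317138672, 29.766752243041992), 6.069102764129639) [0.11825968 0.11947514 0.12067996]
120 240 267 [[0.5188, -0.0229], [0.5155, 0.0071]]
150 240 266 [[0.5509, -0.0198], [0.5477, 0.0098]]
180 241 266 [[0.5846, -0.0154], [0.5813, 0.0139]]
200 241 266 [[0.6081, -0.0132], [0.6048, 0.0167]]
lid corner/edge [[0.5013, -0.1301, 0.09], [0.4835, 0.074, 0.09], [0.4729, 0.2085, 0.09]]
hinge barrel (303..317, mid 178), catch [[0.5766 0.0657 0.104 ]] [[0.587, -0.115, 0.116], [0.586, -0.109, 0.116], [0.578, -0.092, 0.151], [0.578, -0.088, 0.148], [0.579, -0.085, 0.138], [0.581, -0.082, 0.13], [0.582, -0.079, 0.12], [0.584, -0.076, 0.108], [0.587, -0.074, 0.093]]
t 2.05 at [0.5859 0.0047 0.278 ] yaw 96.4 F [ 0.7 -0.1 -0.1] w 56.5 -> [ -3.5  -5.3 160. ] [ 0.002 -0.005 -0.001]
```

Request:
{"api": "send_rows", "payload": {"moves": [[[-3,-5,50],[0,0,0],-0.3],[[-3,-5,100],[0,0,0],-0.3],[[-3,-5,140],[0,0,0],-0.3],[[-3,-5,162],[0,0,0],-0.3],[[-3,-5,162],[0,0,0],-0.3],[[-3,-5,162],[0,0,0],0.8],[[-3,-5,162],[0,0,0],0.8],[[-3,-5,162],[0,0,0],0.8]]}}

```text
time_s: 2.85
eef_pos: [0.5926, 0.0003, 0.1214]
orientation: [0.002, -0.057, 0.998, -0.0]
ft_force: [-0.7, -0.3, -1.0]
grip_width: 0.457
grasp_force: 0.0
```

Request:
{"api": "send_rows", "payload": {"moves": [[[0,0,0],[0,0,0],0.8],[[0,0,-10],[0,0,0],0.8],[[0,0,-40],[0,0,0],0.8],[[0,0,-70],[0,0,0],0.8],[[0,0,-70],[0,0,0],0.8]]}}

```text
time_s: 3.35
eef_pos: [0.5937, -0.0001, 0.194]
orientation: [0.004, -0.057, 0.998, -0.001]
ft_force: [1.1, -0.5, -2.7]
grip_width: 0.336
grasp_force: 30.0
```

```bash
python3 - <<'E'
from h import *
to((.466,-.361,.22),90)
c,im,d=load('w0');P=allpts(c,d)
print('tray rim w0', onz(c,[[73,148],[62,0]],.03).round(4).tolist())
c,im,d=load('top0');P=allpts(c,d);m=np.zeros(d.shape,np.uint8);m[160:280,372:450]=P[160:280,372:450,2]>.018
cn=np.argwhere(m)[:,::-1];print('tray rim',cv2.minAreaRect(np.float32(onz(c,cn,.03)[:,:2]*1000)))
E
```

```text
t 3.35 at [ 5.937e-01 -1.000e-04  1.940e-01] yaw 96.5 F [ 1.1 -0.5 -2.7] w 29.3 -> [ 167.4 -344.2  -26.7] [-0.002  0.008  0.113]
tray rim w0 [[0.5837, -0.269, 0.03], [0.386, -0.2808, 0.03]]
tray rim ((463.5179138183594, -360.2124938964844), (177.82875061035156, 282.272705078125), 85.45281982421875)
```

Request:
{"api": "send_rows", "payload": {"moves": [[[20,-40,-30],[0,0,0.02],0.8],[[44,-85,-40],[0,0,0.05],0.8],[[167,-341,-40],[0,0,0.058],0.8],[[167,-341,-40],[0,0,0.058],0.8],[[167,-341,-40],[0,0,0.058],0.8],[[167,-341,-40],[0,0,0.058],0.8],[[167,-341,-40],[0,0,0.058],0.8],[[167,-341,0],[0,0,0.058],0.8]]}}

```text
time_s: 4.15
eef_pos: [0.4656, -0.3587, 0.1971]
orientation: [0.003, -0.027, 1.0, -0.004]
ft_force: [2.3, -0.8, -2.7]
grip_width: 0.339
grasp_force: 30.0
```

```bash
python3 - <<'E'
from h import *
c,im,d=rec('wrist','w1')
to((.467,-.358,.034),93.4)
P=allpts(c,d)
m=(abs(P[...,2]-.030)<.006)&(d>0);m[200:]=0
Q=P[m];print(len(Q),cv2.minAreaRect(np.float32(Q[:,:2]*1000)))
E
```

```text
t 4.2 at [ 0.4601 -0.3595  0.1869] yaw 92.9 F [-5.2 -1.4 -9.6] w 29.7 -> [ -7.7   1.3 152.8] [-0.001 -0.005 -0.008]
2120 ((418.5771484375, -371.7978515625), (150.3279571533203, 623.7361450195312), 3.0810818672180176)
```

View pics/w1.png

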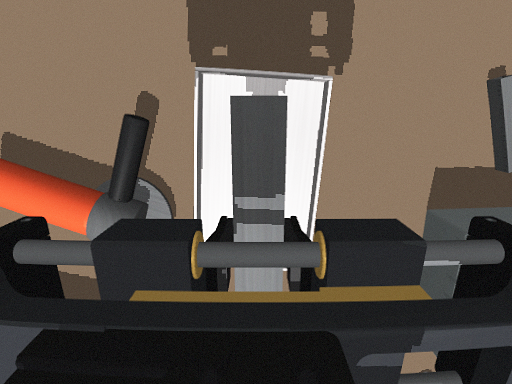

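The tube (231–287, rows 96–240) hangs centred over the tray, whose walls are at columns 195 and 330. I'll lower and release it.

Request:
{"api": "send_rows", "payload": {"moves": [[[0,0,45],[0,0,0],0.8],[[0,0,90],[0,0,0],0.8],[[0,0,130],[0,0,0],0.8],[[0,0,148],[0,0,0],0.8],[[0,0,158],[0,0,0],0.8],[[0,0,158],[0,0,0],0.8]]}}

```text
time_s: 4.8
eef_pos: [0.464, -0.352, 0.0338]
orientation: [-0.001, -0.028, 1.0, 0.001]
ft_force: [0.3, -0.8, -3.2]
grip_width: 0.341
grasp_force: 30.0
```

```bash
python3 - <<'E'
from h import *
to((.467,-.358,.031),93.4)
E
```

```text
t 4.8 at [ 0.464  -0.352   0.0338] yaw 93.2 F [ 0.3 -0.8 -3.2] w 29.7 -> [-2.7 -6.1  2.7] [ 0.003 -0.002 -0.004]
```

Request:
{"api": "send_rows", "payload": {"moves": [[[0,0,3],[0,0,0],0.8],[[0,0,3],[0,0,0],0.0],[[0,0,3],[0,0,0],-0.3],[[0,0,3],[0,0,0],-0.3],[[0,0,-20],[0,0,0],-0.3],[[0,0,-70],[0,0,0],-0.3],[[0,0,-120],[0,0,0],-0.3],[[0,0,-170],[0,0,0],-0.3]]}}

```text
time_s: 5.6
eef_pos: [0.4646, -0.3532, 0.2065]
orientation: [-0.0, -0.028, 1.0, 0.0]
ft_force: [0.6, -1.5, 0.5]
grip_width: 0.648
grasp_force: 0.0
```

```bash
python3 - <<'E'
from h import *
c,im,d=rec('top','t1');P=allpts(c,d)
to((.55,.10,.32),4.8)
H=np.array([.5751,.0666,.104]);th=np.radians(4.8)
for a,r in((2.36,125),(2.36,150)):
    print(a,r,H+np.array([np.sin(th)*np.cos(a),-np.cos(th)*np.cos(a),np.sin(a)])*r/1000)
c,im,d=load('w0')
o=im
E
```

```text
t 5.65 at [ 0.4681 -0.3566  0.2172] yaw 93.2 F [ 3.4 -3.3  7.7] w 56.5 -> [-108.1  450.2 -106.7] [-1.000e-03  1.600e-02  1.542e+00]
2.36 125 [0.56767576 0.1550129  0.19205135]
2.36 150 [0.56619091 0.17269548 0.20966161]
```

View pics/t1.png

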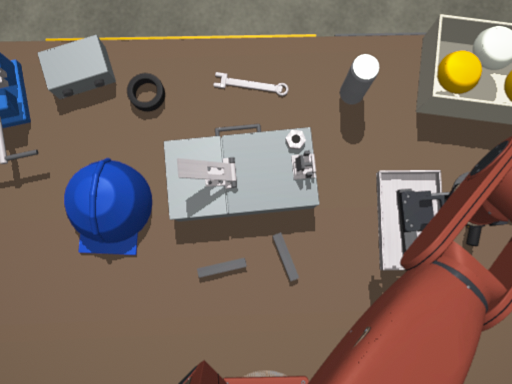

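The tube lies in the tray area, though the arm covers it from above, so I'll check it later. Next I'll hover over the strap.

```bash
python3 - <<'E'
from h import *
to((.568,.148,.29),4.8)
E
```

```text
t 5.65 at [ 0.4681 -0.3566  0.2172] yaw 93.2 F [ 3.4 -3.3  7.7] w 56.5 -> [-128.4  497.5  -77. ] [-1.000e-03  1.600e-02  1.542e+00]
```

Request:
{"api": "send_rows", "payload": {"moves": [[[-10,30,-40],[0,0,0.14],-0.6],[[-128,497,-75],[0,0,1.543],-0.6],[[-128,497,-75],[0,0,1.543],-0.6],[[-128,497,-75],[0,0,1.543],-0.6],[[-128,497,-75],[0,0,1.543],-0.6],[[-128,497,-75],[0,0,1.543],-0.6],[[-128,497,-75],[0,0,1.543],-0.6],[[-128,497,-75],[0,0,1.543],-0.6]]}}

```text
time_s: 6.45
eef_pos: [0.5354, -0.0068, 0.2681]
orientation: [0.0, 0.504, 0.864, 0.0]
ft_force: [1.1, -0.7, 0.5]
grip_width: 0.799
grasp_force: 0.0
```

```bash
python3 - <<'E'
from h import *
to((.568,.148,.29),4.8)
c,im,d=rec('top','t2');P=allpts(c,d)
m=np.zeros(d.shape,bool);m[165:280,375:450]=1
Q=P[m&(P[...,2]>.031)&(P[...,2]<.045)&(im.astype(int).mean(2)<140)]
print('tube in tray',len(Q),cv2.minAreaRect(np.float32(Q[:,:2]*1000)) if len(Q)>9 else '')
E
```

```text
t 6.45 at [ 0.5354 -0.0068  0.2681] yaw 29.5 F [ 1.1 -0.7  0.5] w 69.5 -> [118.7 104.7 -21.9] [0.001 0.    0.431]
tube in tray 656 ((449.62823486328125, -359.5979919433594), (144.91481018066406, 176.3538055419922), 87.92328643798828)
```

Request:
{"api": "send_rows", "payload": {"moves": [[[119,105,-22],[0,0,0.431],-0.6],[[119,105,-22],[0,0,0.431],-0.6],[[119,105,-22],[0,0,0.431],-0.6],[[119,105,-22],[0,0,0.431],-0.6],[[119,105,-22],[0,0,0.431],-0.6],[[119,105,-22],[0,0,0.431],-0.6]]}}

```text
time_s: 7.1
eef_pos: [0.5669, 0.1467, 0.2894]
orientation: [0.0, 0.674, 0.739, -0.0]
ft_force: [-0.1, -0.1, -0.0]
grip_width: 0.801
grasp_force: 0.0
```

```bash
python3 - <<'E'
from h import *
to((.568,.148,.18),4.8)
c,im,d=rec('wrist','w2');P=allpts(c,d)
c2,im2,d2=rec('top','t3')
o=np.zeros((384,512+288,3),np.uint8);o[:,:512]=im;o[:384,512:]=cv2.resize(im2[160:288,360:456],(288,384));cv2.imwrite('pics/v5.png',o[:,:,::-1])
m=(P[...,2]>.13)&(P[...,2]<.23)&(d>0);m[215:]=0;Q=P[m]
if len(Q):
  print(len(Q),Q.min(0),Q.max(0))
  for y0 in(.09,.11,.13,.15,.165):
    q=Q[abs(Q[:,1]-y0)<.004]
    if len(q): print(y0,len(q),np.percentile(q[:,0],[2,98]).round(4),np.median(q[:,2]).round(4))
E
```

```text
t 7.1 at [0.5669 0.1467 0.2894] yaw 5.3 F [-0.1 -0.1 -0. ] w 69.7 -> [  1.2   1.2 109.4] [-0.     0.001  0.008]
1970 [0.50495566 0.11462743 0.13000403] [0.59194389 0.33110683 0.21165682]
0.13 197 [0.5522 0.5905] 0.1717
0.15 255 [0.5502 0.5889] 0.1916
0.165 324 [0.5491 0.5876] 0.2064
```

View pics/v5.png

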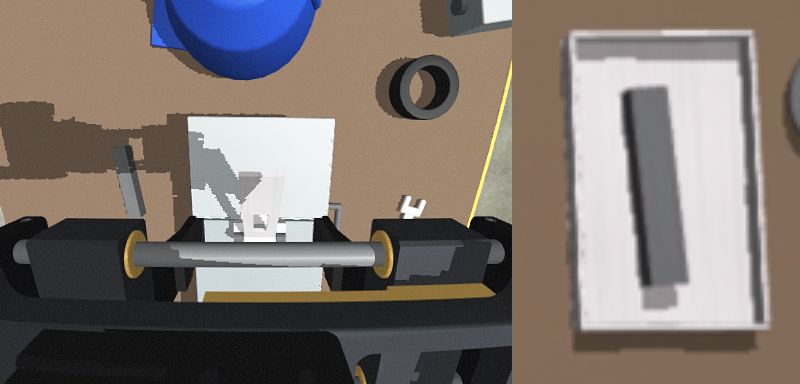

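The tube lies flat, near the middle of the tray (crop centre about 655,185). The strap, at wrist (263,190), is between the fingers. I'll descend and pinch it.

Request:
{"api": "send_rows", "payload": {"moves": [[[1,3,50],[0,0,0.008],-0.5],[[1,3,90],[0,0,0.008],-0.5],[[1,3,108],[0,0,0.008],-0.5],[[1,3,108],[0,0,0.008],-0.5],[[1,3,108],[0,0,0.008],0.5],[[1,3,108],[0,0,0.008],0.5],[[1,3,108],[0,0,0.008],0.5],[[1,3,108],[0,0,0.008],0.5]], "grip_force": 20}}

```text
time_s: 8.0
eef_pos: [0.5701, 0.1482, 0.1834]
orientation: [0.0, 0.678, 0.735, 0.0]
ft_force: [-12.9, 2.0, 4.8]
grip_width: 0.472
grasp_force: 6.4
```

```bash
cat > arc.py <<'E'
from h import *
s=env.get_state();to((0.57,.148,.18),4.8)
H=np.array([.5751,.0666,.104]);th=np.radians(4.8);ex=np.array([-np.sin(th),np.cos(th)])
p=s['eef_pos'];v=np.array([np.dot(p[:2]-H[:2],ex),p[2]+.005-H[2]]);r=np.hypot(*v);a=np.arctan2(v[1],-v[0])
print('r',r*1000,'angle',a,'lat',np.dot(p[:2]-H[:2],[np.cos(th),np.sin(th)])*1000)
for b in np.arange(2.3,.3,-.1):
    if b<a: print(round(b,1),'x',round((-r*np.cos(b)-v[0])*1000,1),'z',round((-r*np.sin(b)+v[1])*1000,1))
E
python3 arc.py
```

```text
t 8.0 at [0.5701 0.1482 0.1834] yaw 4.7 F [-12.9   2.    4.8] w 41.1 -> [-0.2 -0.1  3.4] [ 0.001 -0.    -0.002]
r 117.4915969378104 angle 2.340334500984527 lat 1.820655167184226
2.3 x -3.5 z -3.2
2.2 x -12.6 z -10.6
2.1 x -22.4 z -17.0
2.0 x -32.9 z -22.4
1.9 x -43.8 z -26.8
1.8 x -55.1 z -30.0
1.7 x -66.6 z -32.1
1.6 x -78.3 z -33.1
1.5 x -90.1 z -32.8
1.4 x -101.7 z -31.4
1.3 x -113.2 z -28.8
1.2 x -124.3 z -25.1
1.1 x -135.0 z -20.3
1.0 x -145.2 z -14.5
0.9 x -154.8 z -7.6
0.8 x -163.6 z 0.1
0.7 x -171.6 z 8.7
0.6 x -178.7 z 18.0
0.5 x -184.9 z 28.1
0.4 x -190.0 z 38.6
```

Request:
{"api": "send_rows", "payload": {"moves": [[[0,-1.5,0],[0,0,0],0.5],[[0,-1.8,0],[0,0,0],0.5],[[0,-1.8,0],[0,0,0],0.5]]}}

```text
time_s: 8.3
eef_pos: [0.5691, 0.1484, 0.183]
orientation: [0.001, 0.678, 0.735, 0.001]
ft_force: [2.9, 3.2, 2.9]
grip_width: 0.451
grasp_force: 20.0
```

Request:
{"api": "send_rows", "payload": {"moves": [[[-4,0,-4],[0,0,0],0.5],[[-13,0,-11],[0,0,0],0.5],[[-22,0,-17],[0,0,0],0.5],[[-33,0,-22],[0,0,0],0.5],[[-44,0,-27],[0,0,0],0.5],[[-55,0,-30],[0,0,0],0.5],[[-67,0,-32],[0,0,0],0.5],[[-67,0,-32],[0,0,0],0.5]]}}

```text
time_s: 9.1
eef_pos: [0.5745, 0.081, 0.2153]
orientation: [0.001, 0.678, 0.735, 0.001]
ft_force: [1.6, 1.6, 5.8]
grip_width: 0.459
grasp_force: 20.0
```

```bash
python3 arc.py
```

```text
t 9.1 at [0.5745 0.081  0.2153] yaw 4.6 F [1.6 1.6 5.8] w 39.9 -> [67.1  0.8 35.4] [ 0.003 -0.001 -0.003]
r 117.20674101052789 angle 1.6942557973773782 lat 0.6222035361843814
1.6 x -11.0 z -0.8
1.5 x -22.7 z -0.6
1.4 x -34.4 z 0.8
1.3 x -45.8 z 3.4
1.2 x -56.9 z 7.1
1.1 x -67.6 z 11.9
1.0 x -77.8 z 17.7
0.9 x -87.3 z 24.5
0.8 x -96.1 z 32.2
0.7 x -104.1 z 40.8
0.6 x -111.2 z 50.1
0.5 x -117.3 z 60.1
0.4 x -122.4 z 70.7
```

Request:
{"api": "send_rows", "payload": {"moves": [[[-11,0,-1],[0,0,0],0.5],[[-23,0,-1],[0,0,0],0.5],[[-34,0,1],[0,0,0],0.5],[[-46,0,3],[0,0,0],0.5],[[-57,0,7],[0,0,0],0.5],[[-68,0,12],[0,0,0],0.5],[[-78,0,18],[0,0,0],0.5],[[-78,0,18],[0,0,0],0.5]]}}

```text
time_s: 9.9
eef_pos: [0.5814, -0.0009, 0.1999]
orientation: [0.004, 0.678, 0.735, -0.001]
ft_force: [-5.5, -10.7, 18.2]
grip_width: 0.45
grasp_force: 20.0
```

```bash
python3 arc.py
```

```text
t 9.9 at [ 0.5814 -0.0009  0.1999] yaw 4.6 F [ -5.5 -10.7  18.2] w 39.2 -> [149.4   0.5  18.8] [ 0.004  0.007 -0.004]
r 121.49668396014509 angle 0.9793318884987336 lat 0.6142676538465973
0.9 x -7.8 z 5.7
0.8 x -16.9 z 13.7
0.7 x -25.2 z 22.6
0.6 x -32.5 z 32.3
0.5 x -38.9 z 42.6
0.4 x -44.2 z 53.5
```

Request:
{"api": "send_rows", "payload": {"moves": [[[-4,0,-3],[0,0,0],0.5],[[-12,0,3],[0,0,0],0.5],[[-21,0,11],[0,0,0],0.5],[[-29,0,20],[0,0,0],0.5],[[-33,0,25],[0,0,0],0.5],[[-37,0,30],[0,0,0],0.5],[[-37,0,30],[0,0,0],0.5]]}}

```text
time_s: 10.6
eef_pos: [0.5845, -0.0398, 0.1692]
orientation: [0.005, 0.678, 0.735, -0.002]
ft_force: [-4.1, -18.9, 15.9]
grip_width: 0.445
grasp_force: 20.0
```

```bash
python3 arc.py; python3 - <<'E'
from h import *
c,im,d=rec('scene','s2')
cv2.imwrite('pics/s2c.png',cv2.resize(im[100:260,180:360,::-1],None,fx=3,fy=3))
E
```

```text
t 10.6 at [ 0.5845 -0.0398  0.1692] yaw 4.6 F [ -4.1 -18.9  15.9] w 38.7 -> [188.2   0.6 -12.8] [ 0.003  0.011 -0.004]
r 127.75842372604757 angle 0.5812805294240366 lat 0.4492170259661232
0.5 x -5.3 z 8.9
0.4 x -10.9 z 20.4
```

View pics/s2c.png

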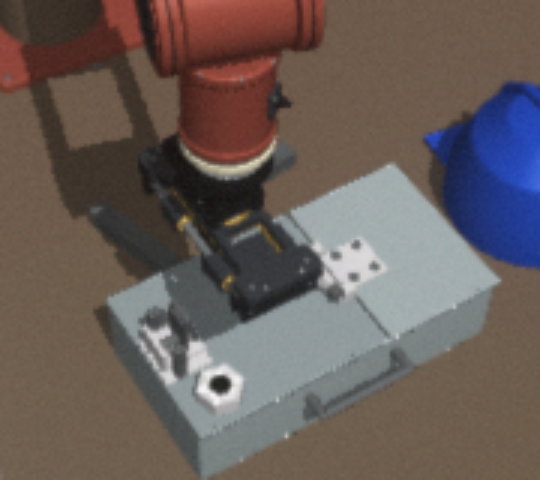

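The strap is under the gripper at about 0.55 rad, short of the catch (crop 175,345), and the nut at (218,387) hasn't moved. Now I'll release, lift, close the fingers and press from above.

Request:
{"api": "send_rows", "payload": {"moves": [[[0,0,0],[0,0,0],-0.3],[[0,0,0],[0,0,0],-0.3],[[0,0,0],[0,0,0],-0.3],[[0,0,-30],[0,0,0],-0.3],[[0,0,-60],[0,0,0],-0.3],[[0,0,-70],[0,0,0],1],[[0,0,-70],[0,0,0],1],[[0,0,-70],[0,0,0],1]]}}

```text
time_s: 11.45
eef_pos: [0.5823, -0.033, 0.2342]
orientation: [-0.001, 0.677, 0.736, -0.001]
ft_force: [0.3, -0.4, -1.4]
grip_width: 0.46
grasp_force: 0.0
```

```bash
python3 - <<'E'
from h import *
c,im,d=rec('scene','s3');P=allpts(c,d)
to((.584,-.025,.20),4.8)
cw,iw,dw=rec('wrist','w3')
o=np.zeros((384,800,3),np.uint8);o[:,:512]=iw;o[:256,512:]=cv2.resize(im[130:260,200:346],(288,256));cv2.imwrite('pics/v7.png',o[:,:,::-1])
Q=P[130:260,200:346].reshape(-1,3);Q=Q[(Q[:,2]>.115)&(Q[:,2]<.22)&(abs(Q[:,0]-.583)<.02)]
for y in np.arange(-.1,.1,.012):
    q=Q[abs(Q[:,1]-y)<.006]
    if len(q): print(round(y,3),len(q),np.percentile(q[:,2],[10,50,90]).round(3))
E
```

```text
t 11.5 at [ 0.5819 -0.033   0.2337] yaw 4.7 F [-0.3  0.3  0. ] w 36.1 -> [ 7.8  2.8 33.7] [-0.003 -0.001 -0.002]
-0.1 38 [0.118 0.123 0.139]
-0.088 59 [0.125 0.147 0.155]
-0.076 3 [0.122 0.127 0.13 ]
-0.04 27 [0.209 0.212 0.215]
-0.028 10 [0.202 0.206 0.209]
-0.016 4 [0.185 0.187 0.189]
-0.004 12 [0.173 0.177 0.181]
0.008 17 [0.163 0.167 0.17 ]
0.02 14 [0.15  0.155 0.159]
0.032 23 [0.134 0.142 0.146]
0.044 23 [0.124 0.128 0.134]
0.056 25 [0.117 0.12  0.123]
0.068 2 [0.115 0.115 0.116]
```

View pics/v7.png

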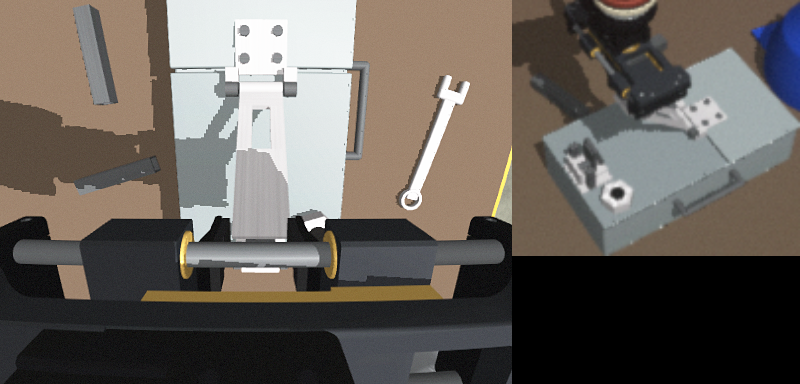

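The strap stands at about 0.77 rad, so the pads slid along it, and its tip is at y≈-0.04, z≈0.21. In the wrist view it runs straight from the hinge (262,88) to (258,240). I'll close the fingers and press at a smaller radius.

Request:
{"api": "send_rows", "payload": {"moves": [[[10,1,-5],[0,0,0],1],[[10,1,-5],[0,0,0],1],[[10,1,-5],[0,0,0],1],[[10,1,-5],[0,0,0],1],[[10,1,-5],[0,0,0],1]], "grip_force": 30}}

```text
time_s: 12.05
eef_pos: [0.5831, -0.0234, 0.2408]
orientation: [-0.0, 0.678, 0.735, -0.0]
ft_force: [-0.1, -0.1, -0.7]
grip_width: 0.016
grasp_force: 0.0
```

```bash
python3 - <<'E'
from h import *
H=np.array([.5751,.0666,.104]);th=np.radians(4.8)
s=env.get_state();p=s['eef_pos'];print('h',-np.dot(p[:2]-H[:2],[-np.sin(th),np.cos(th)]),'lat',np.dot(p[:2]-H[:2],[np.cos(th),np.sin(th)]),p,s['grip_width'],s['ft_force'])
E
```

```text
h 0.09033897735452275 lat 0.00047323935163439323 [ 0.58313095 -0.02338255  0.24083709] 0.015844302629950274 [-0.096847   -0.11664398 -0.68642514]
```

Request:
{"api": "send_rows", "payload": {"moves": [[[0,0,12],[0,0,0],1],[[0,0,24],[0,0,0],1],[[-5,0,34],[0,0,0],1],[[-10,0,45],[0,0,0],1],[[-15,0,57],[0,0,0],1],[[-20,0,68],[0,0,0],1],[[-20,0,68],[0,0,0],1]]}}

```text
time_s: 12.75
eef_pos: [0.5835, -0.0439, 0.1703]
orientation: [-0.002, 0.678, 0.735, -0.001]
ft_force: [-1.9, -0.4, -0.3]
grip_width: 0.005
grasp_force: 0.0
```

```bash
cat > p.py <<'E'
from h import *
H=np.array([.5751,.0666,.104]);th=np.radians(4.8)
s=env.get_state();p=s['eef_pos'];h=-np.dot(p[:2]-H[:2],[-np.sin(th),np.cos(th)])
print('h',h.round(4),'lat',np.dot(p[:2]-H[:2],[np.cos(th),np.sin(th)]).round(4),p.round(4),'F',s['ft_force'].round(1),'a',np.arctan2(p[2]-.014-.1065,h+.0095).round(3))
E
python3 p.py
```

```text
h 0.1108 lat -0.0009 [ 0.5835 -0.0439  0.1703] F [-1.9 -0.4 -0.3] a 0.393
```

Request:
{"api": "send_rows", "payload": {"moves": [[[-1,0,3],[0,0,0],1],[[-2,0,6],[0,0,0],1],[[-2,0,8],[0,0,0],1],[[-3,0,10],[0,0,0],1],[[-3,0,10],[0,0,0],1]]}}

```text
time_s: 13.25
eef_pos: [0.5851, -0.0462, 0.1629]
orientation: [0.0, 0.678, 0.735, 0.0]
ft_force: [0.7, -0.3, -0.2]
grip_width: 0.007
grasp_force: 0.2
```

```bash
python3 p.py; python3 - <<'E'
from h import *
c,im,d=rec('scene','s4');P=allpts(c,d)
o=cv2.resize(im[130:260,200:346],(584,520));cv2.imwrite('pics/v8.png',o[:,:,::-1])
c,im,d=rec('wrist','w4');P=allpts(c,d)
Q=P[60:215,200:320][d[60:215,200:320]>0];Q=Q[(Q[:,2]>.105)&(Q[:,2]<.25)&(abs(Q[:,0]-.581)<.018)]
for y in np.arange(-.1,.08,.012):
    q=Q[abs(Q[:,1]-y)<.006]
    if len(q): print(round(y,3),len(q),np.percentile(q[:,2],[10,50,90]).round(3))
E
```

```text
h 0.1132 lat 0.0006 [ 0.5851 -0.0462  0.1629] F [ 0.7 -0.3 -0.2] a 0.333
-0.04 305 [0.14  0.141 0.142]
-0.028 1024 [0.136 0.138 0.14 ]
-0.016 1035 [0.132 0.134 0.136]
-0.004 741 [0.128 0.13  0.132]
0.008 569 [0.124 0.126 0.127]
0.02 557 [0.12  0.122 0.123]
0.032 536 [0.115 0.118 0.119]
0.044 856 [0.111 0.113 0.115]
0.056 890 [0.108 0.11  0.111]
0.068 67 [0.109 0.11  0.111]
```

View pics/v8.png

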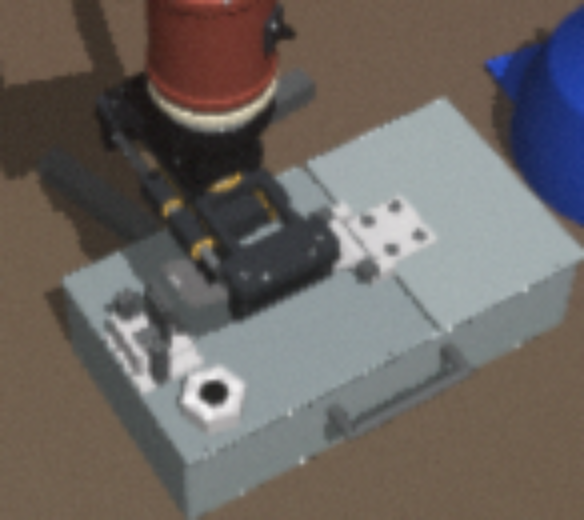

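The strap is at 0.32 rad, straight, with its tip just reaching the tongue at crop (160,335). The nut hasn't moved. I'll press in small steps and watch the force.

Request:
{"api": "send_rows", "payload": {"moves": [[[0,0,1],[0,0,0],1],[[0,0,2],[0,0,0],1],[[0,0,3],[0,0,0],1],[[0,0,4],[0,0,0],1],[[0,0,5],[0,0,0],1],[[0,0,6],[0,0,0],1]]}}

```text
time_s: 13.95
eef_pos: [0.585, -0.0463, 0.1568]
orientation: [-0.0, 0.678, 0.735, -0.0]
ft_force: [0.1, -0.6, 0.5]
grip_width: 0.005
grasp_force: 0.4
```

Request:
{"api": "send_rows", "payload": {"moves": [[[0,0,1],[0,0,0],1],[[0,0,2],[0,0,0],1],[[0,0,3],[0,0,0],1],[[0,0,4],[0,0,0],1]]}}

```text
time_s: 14.35
eef_pos: [0.585, -0.0463, 0.1528]
orientation: [-0.0, 0.678, 0.735, -0.0]
ft_force: [0.4, -0.5, 1.0]
grip_width: 0.007
grasp_force: 0.4
```

```bash
python3 p.py
```

```text
h 0.1133 lat 0.0005 [ 0.585  -0.0463  0.1528] F [ 0.4 -0.5  1. ] a 0.257
```

Request:
{"api": "send_rows", "payload": {"moves": [[[0,0,1],[0,0,0],1],[[0,0,2],[0,0,0],1],[[0,0,3],[0,0,0],1],[[0,0,4],[0,0,0],1],[[0,0,4],[0,0,0],1]]}}

```text
time_s: 14.85
eef_pos: [0.585, -0.0462, 0.1487]
orientation: [-0.0, 0.678, 0.735, -0.0]
ft_force: [0.0, 0.4, 1.0]
grip_width: 0.002
grasp_force: 0.2
```

Request:
{"api": "send_rows", "payload": {"moves": [[[0,0,1],[0,0,0],1],[[0,0,2],[0,0,0],1],[[0,0,3],[0,0,0],1],[[0,0,3],[0,0,0],1]]}}

```text
time_s: 15.25
eef_pos: [0.5852, -0.0465, 0.1465]
orientation: [0.0, 0.678, 0.735, -0.0]
ft_force: [-1.5, -1.0, 4.1]
grip_width: 0.004
grasp_force: 1.9
```

```bash
python3 p.py
```

```text
h 0.1135 lat 0.0006 [ 0.5852 -0.0465  0.1465] F [-1.5 -1.   4.1] a 0.208
```

Request:
{"api": "send_rows", "payload": {"moves": [[[0,0,1],[0,0,0],1],[[0,0,2],[0,0,0],1],[[0,0,2],[0,0,0],1]]}}

```text
time_s: 15.55
eef_pos: [0.5853, -0.0466, 0.1453]
orientation: [0.001, 0.678, 0.735, -0.0]
ft_force: [-4.1, -0.2, 10.3]
grip_width: 0.007
grasp_force: 4.5
```

Request:
{"api": "send_rows", "payload": {"moves": [[[0,0,1],[0,0,0],1],[[0,0,2],[0,0,0],1],[[0,0,2],[0,0,0],1]]}}

```text
time_s: 15.85
eef_pos: [0.5854, -0.047, 0.1437]
orientation: [0.001, 0.678, 0.735, -0.0]
ft_force: [-5.4, -1.9, 10.5]
grip_width: 0.01
grasp_force: 5.2
```

Request:
{"api": "send_rows", "payload": {"moves": [[[0,0,1],[0,0,0],1],[[0,0,2],[0,0,0],1],[[0,0,2],[0,0,0],1]]}}

```text
time_s: 16.15
eef_pos: [0.5854, -0.0473, 0.1419]
orientation: [0.001, 0.678, 0.735, -0.0]
ft_force: [-4.1, -2.8, 11.7]
grip_width: 0.006
grasp_force: 5.7
```

Request:
{"api": "send_rows", "payload": {"moves": [[[0,0,1],[0,0,0],1],[[0,0,2],[0,0,0],1],[[0,0,2],[0,0,0],1]]}}

```text
time_s: 16.45
eef_pos: [0.5854, -0.0476, 0.1401]
orientation: [0.001, 0.678, 0.735, -0.001]
ft_force: [-6.3, -3.6, 13.7]
grip_width: 0.005
grasp_force: 6.2
```

Request:
{"api": "send_rows", "payload": {"moves": [[[0,0,1],[0,0,0],1],[[0,0,2],[0,0,0],1],[[0,0,2],[0,0,0],1]]}}

```text
time_s: 16.75
eef_pos: [0.5855, -0.0478, 0.1383]
orientation: [0.001, 0.678, 0.735, -0.001]
ft_force: [-6.1, -3.7, 13.9]
grip_width: 0.004
grasp_force: 6.7
```

Request:
{"api": "send_rows", "payload": {"moves": [[[0,0,1],[0,0,0],1],[[0,0,2],[0,0,0],1],[[0,0,2],[0,0,0],1]]}}

```text
time_s: 17.05
eef_pos: [0.5855, -0.0481, 0.1365]
orientation: [0.002, 0.678, 0.735, -0.001]
ft_force: [-6.1, -4.4, 14.5]
grip_width: 0.009
grasp_force: 7.0
```

Request:
{"api": "send_rows", "payload": {"moves": [[[0,0,1],[0,0,0],1],[[0,0,2],[0,0,0],1],[[0,0,2],[0,0,0],1]]}}

```text
time_s: 17.35
eef_pos: [0.5856, -0.0484, 0.1347]
orientation: [0.002, 0.678, 0.735, -0.001]
ft_force: [-7.2, -6.4, 16.1]
grip_width: 0.003
grasp_force: 7.5
```

Request:
{"api": "send_rows", "payload": {"moves": [[[0,0,1],[0,0,0],1],[[0,0,2],[0,0,0],1],[[0,0,2],[0,0,0],1]]}}

```text
time_s: 17.65
eef_pos: [0.5859, -0.0479, 0.1317]
orientation: [0.002, 0.678, 0.735, -0.0]
ft_force: [-2.6, -4.5, 9.1]
grip_width: 0.007
grasp_force: 4.4
```

Request:
{"api": "send_rows", "payload": {"moves": [[[0,0,1],[0,0,0],1],[[0,0,2],[0,0,0],1],[[0,0,2],[0,0,0],1]]}}

```text
time_s: 17.95
eef_pos: [0.5854, -0.0467, 0.1284]
orientation: [0.001, 0.678, 0.735, 0.0]
ft_force: [0.3, 0.4, 0.3]
grip_width: 0.003
grasp_force: 0.0
```

Request:
{"api": "send_rows", "payload": {"moves": [[[0,0,1],[0,0,0],1],[[0,0,2],[0,0,0],1],[[0,0,2],[0,0,0],1]]}}

```text
time_s: 18.25
eef_pos: [0.585, -0.0461, 0.1265]
orientation: [-0.0, 0.678, 0.735, -0.0]
ft_force: [-3.0, -0.9, 7.8]
grip_width: 0.003
grasp_force: 3.7
```

The force fell from 16 to 0 N and then rose again at the hard stop, at the height I expected. I'll press a little more to confirm the stop, then back off and check.

Request:
{"api": "send_rows", "payload": {"moves": [[[0,0,1],[0,0,0],1],[[0,0,1],[0,0,0],1],[[0,0,1],[0,0,0],1]]}}

```text
time_s: 18.55
eef_pos: [0.5851, -0.0461, 0.1264]
orientation: [0.0, 0.678, 0.736, -0.0]
ft_force: [-4.6, 0.2, 13.0]
grip_width: 0.001
grasp_force: 6.2
```

Request:
{"api": "send_rows", "payload": {"moves": [[[0,0,-5],[0,0,0],1],[[0,0,-40],[0,0,0],1],[[0,0,-90],[0,0,0],1],[[20,0,-140],[0,0,0],1],[[70,0,-140],[0,0,0],1],[[120,0,-140],[0,0,0],1],[[120,0,-140],[0,0,0],1],[[120,0,-140],[0,0,0],1]]}}

```text
time_s: 19.35
eef_pos: [0.5748, 0.0748, 0.2643]
orientation: [-0.0, 0.677, 0.736, -0.0]
ft_force: [0.6, -1.0, 0.0]
grip_width: 0.006
grasp_force: 0.0
```

```bash
python3 - <<'E'
from h import *
c,im,d=rec('scene','s5');c2,iw,dw=rec('wrist','w5');c3,it,dt=rec('top','t5')
o=np.zeros((600,800,3),np.uint8);o[:300,:400]=cv2.resize(im[150:260,200:346],(400,300),interpolation=3);o[:300,400:]=cv2.resize(iw,(400,300));o[300:,:400]=cv2.resize(it[115:235,150:310],(400,300),interpolation=3);o[300:,400:]=cv2.resize(it[130:280,290:490],(400,300),interpolation=3)
cv2.imwrite('pics/v9.png',o[:,:,::-1])
H=np.array([.5751,.0666,.104])
for n,cc,dd in(('scene',c,d),('wrist',c2,dw),('top',c3,dt)):
    P=allpts(cc,dd);Q=P[dd>0];Q=Q[(Q[:,2]>.1)&(Q[:,2]<.18)&(abs(Q[:,0]-.584)<.015)]
    print(n,[(round(y,3),np.round(np.median(q[:,2]),3)) for y in np.arange(-.12,.06,.012) if len(q:=Q[abs(Q[:,1]-y)<.006])>3])
E
```

```text
scene [(np.float64(-0.12), np.float64(0.122)), (np.float64(-0.108), np.float64(0.117)), (np.float64(-0.096), np.float64(0.128)), (np.float64(-0.084), np.float64(0.152)), (np.float64(-0.072), np.float64(0.114)), (np.float64(-0.06), np.float64(0.114)), (np.float64(-0.048), np.float64(0.114)), (np.float64(-0.036), np.float64(0.113)), (np.float64(-0.024), np.float64(0.112)), (np.float64(-0.012), np.float64(0.112)), (np.float64(-0.0), np.float64(0.111)), (np.float64(0.012), np.float64(0.11)), (np.float64(0.024), np.float64(0.109)), (np.float64(0.036), np.float64(0.108)), (np.float64(0.048), np.float64(0.108))]
wrist [(np.float64(0.036), np.float64(0.107)), (np.float64(0.048), np.float64(0.107))]
top [(np.float64(-0.12), np.float64(0.122)), (np.float64(-0.108), np.float64(0.109)), (np.float64(-0.096), np.float64(0.118)), (np.float64(-0.084), np.float64(0.136)), (np.float64(-0.072), np.float64(0.112)), (np.float64(-0.06), np.float64(0.111)), (np.float64(-0.048), np.float64(0.111)), (np.float64(-0.036), np.float64(0.11)), (np.float64(-0.024), np.float64(0.109)), (np.float64(-0.012), np.float64(0.109)), (np.float64(-0.0), np.float64(0.108)), (np.float64(0.012), np.float64(0.107))]
```

View pics/v9.png

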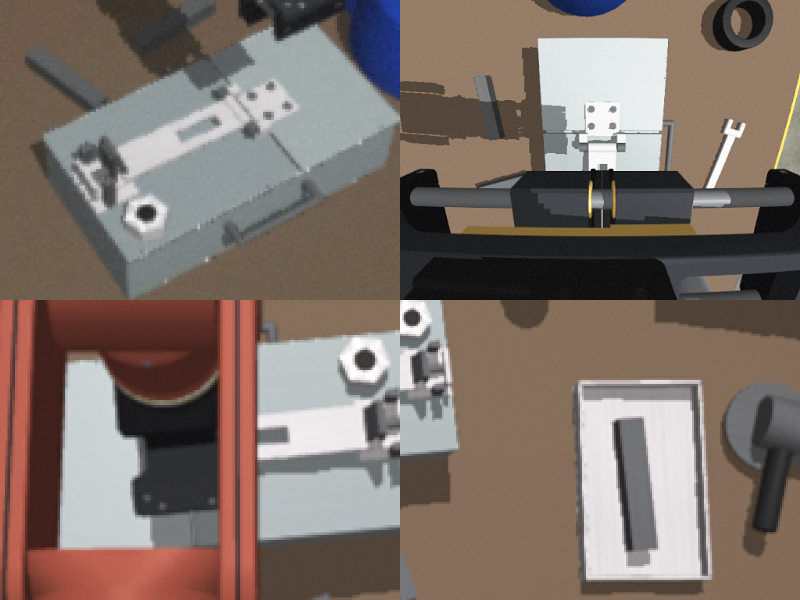

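The strap lies level at about 0.05 rad with its end under the tongue (scene crop 110,160). The nut is still at (147,215), the tube is in the tray (crop 638,485), and the arm is clear of everything.

```bash
python3 -c "
from bench import env
print(env.sign_off())"
```

```text
the job is handed in; nothing more can be done
None
```

I handed the job in after about 19.5 s: the tube offcut is in the scrap tray, the hasp snapped shut under its spring catch with no more than about 16 N of press measured, and the nut is where it was; no verdict came back on hand-in.

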